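# Switch the food processor base off at its toggle

### The arm

A 7-joint arm with a two-finger parallel gripper is mounted at the origin on the work surface. World frame = base frame: x ahead of the robot, y to its left, z up, the work surface at z = 0. Lengths are in m, angles in rad, forces in N, time in s.
With the tool pointing down it reaches from about 0.35 to 0.9 m from the base axis. Payload 19.9 kg.
Tool frame: the origin (TCP) lies at the very end of the fingers, on their centre line; the grasp point (between the pads) lies 19 mm behind it (arm.grip_depth is the distance from the TCP to the grasp point, in m); z points along the fingers, y is the line along which they close (so a half turn about z gives the same grasp; the last joint's range is limited). The gripper opens to 85 mm and grips with 20 to 120 N. Pads are 22 mm wide; open, the fingers measure 114 mm over their backs; the gripper's body (76 mm by 85 mm) begins 54 mm behind the grasp point. The pads swing forward as they close: fully open they stand 13 mm farther back than shut.
Start: joints at [-1.377, 0.417, -0.01, 1.614, 0.005, 1.111, -0.053], TCP at [0.146, 0.608, 0.204] pointing down, gripper open.
Joint ranges: [-2.81, 2.81], [-0.39, 2.02], [-1.27, 1.25], [0.06, 2.57], [-1.19, 4.33], [0.19, 2], [-2.82, 2.82]. Speed limits (rad/s): [1.89, 1.89, 2.39, 2.39, 3.01, 3.01, 3.01].

### API

Orientations are given as a rotation vector (axis times angle).
In Python, from workcell import arm, claw, ik, sense, vision gives the robot as it stands. Calls block until the motion is done:
- arm.goto(position, orientation): joint-space move of the TCP to a pose.
- arm.servo_line(position, rotation=None, feed=0.15): straight line of the TCP; rotation=None keeps the orientation; feed is the mean speed in m/s.
- arm.move_j(angles): joint-space move.
- claw.move_gripper(opening, squeeze=None): opening from 0.0 (shut) to 1.0 (fully open); squeeze is the grip in N (None keeps the last); returns when the fingers have stopped.
- arm.pause(seconds).
- ik(position, orientation): joint angles nearest the present ones, or None.
- sense(): the state.
- vision.snapshot(name): name is "scene" or "top"; returns a dict with "frame" (480x640x3 uint8, blue, green, red), "intrinsics" (3x3 intrinsics, pixels), "dist_coeffs" ([k1, k2, p1, p2, k3] as OpenCV has them; the pictures are not rectified), "R" (3x3) and "t" (3): a world point X has camera coordinates R X + t. Camera axes: x right, y down, z forward; pixel columns grow to the right and rows downward; lengths in m; the calibration is good to about 2 mm. A picture is of the moment at which its call begins. There is no depth.
A pose or a line that the arm cannot do raises arm.PlanningError and nothing moves.
- arm.job_done(): hands the job in; it is judged then, once.
The state is a dict: "time_s": time; "joint_pos": joint angles; "joint_velocities": joint speeds; "tau": joint torques, N m; "position": TCP position; "orientation": TCP orientation; "force": force on the tool from outside, world axes, zero at the start; "torque": the same for the moment, N m; "grip_width": opening from 0.0 (shut) to 1.0 (fully open); "grasp_force": force on a finger pad.
Only numpy, scipy, OpenCV 4.12 (cv2) and the standard library are available. Lean on these libraries where they do the work, as an engineer would, in place of code of your own. Each camera call takes 0.05 s, during which the arm holds its last target. There are 200 camera calls.

### The job

The bowl is off the food processor, so make its base safe before the blade goes on: on the square base with the square press button, flip the little toggle bat over to the side away from that button, so that it snaps across and stays there. Do not press the square button, and leave the matching toggle on the round blender base switched as it is.

Things in the scene. Friction and masses are not known exactly. Their poses are not given: they have to be found in the camera images.
- processor: Food processor base: fixed white block, 200 x 200 mm, flat top deck 100 mm above the counter. Origin: centre of its underside; z up; -x is its front, within 0.45 rad of facing the robot's side. On the deck, at (+35, 0) mm, a grey round bowl seat 110 mm wide, 10 mm high, with a 20 mm steel spindle ending 40 mm above the deck; in front of it toggle and button, bare deck between.
- processor_toggle (a joint): Steel bat, pivot at (-66, +45, 104) mm of the base; 9 mm stem, 13 mm ball end centred 31 mm from the pivot; 24 mm collar, 4 mm high. Tips along the base's y. rad: 0 leans towards the button (-y), the start (lean 0.45); 0.45 upright; 0.9 leans away (+y), off. Over-centre spring: about 3 N sideways at the ball starts it, none at the centre, then it snaps over by itself to its stop.
- processor_button (a joint): White square press button of the processor base, 36 mm wide, 8 mm high, centred at (-66, -45) mm of the base; spring-loaded. 0 m = up, 0.005 m = fully pressed. Must not be pressed.
- blender_toggle (a joint): Identical bat on the blender base (white, round, 196 mm wide, 100 mm high, round grey button, lugged jar seat), which stands across the robot's centre line from the processor. 0 rad = leaning towards its round button, where it starts and must stay; beyond 0.45 = flipped.

How it is judged:
By the outcome, as a careful person would: the job done as asked, in the order asked, and still so for the second after the job is handed in, with the robot touching nothing.
It also fails if it takes over 26 s, if anything falls off the work surface, if the arm or the gripper's body presses on something with over 40 N, if the wrist force passes 120 N, or if a joint passes its speed limit or range.

## Working session

There is one attempt and no reset: what is moved stays moved. The work goes in short steps, each a Python script; the robot and the scene stay as the last script left them, time stands still between calls to the robot, and variables do not carry over. Pictures are saved under pics/ and viewed, at most 10 in all, crops included, and the job is handed in when it is done.

```bash
mkdir -p pics; ls
python3 - <<'E'
from workcell import arm, claw, ik, sense, vision
import cv2,numpy as np
for n in("scene","top"):
    s=vision.snapshot(n); cv2.imwrite(f"pics/{n}0.png",s["frame"])
    np.savez(f"pics/{n}0.npz",**s)
    print(n,np.round(s["intrinsics"],1).tolist(),s["dist_coeffs"],np.round(s["R"],3).tolist(),s["t"],-s["R"].T@s["t"])
s=sense();print(s)
E
```

```text
pics
scene [[460.5, 0.0, 323.9], [0.0, 460.5, 237.7], [0.0, 0.0, 1.0]] [-0.06762796  0.          0.          0.          0.        ] [[-0.693, 0.721, 0.022], [0.449, 0.455, -0.769], [-0.564, -0.523, -0.639]] [ 0.39521849 -0.177289    1.10988361] [0.97935823 0.37601137 0.56475091]
top [[433.8, 0.0, 316.7], [0.0, 433.8, 231.9], [0.0, 0.0, 1.0]] [-0.02637945  0.          0.          0.          0.        ] [[-0.002, -1.0, -0.023], [-0.991, 0.005, -0.136], [0.136, 0.023, -0.99]] [0.00519827 0.55707916 0.91847802] [ 0.42732701 -0.01819847  0.98540678]
{'time_s': 0.1, 'joint_pos': array([-1.37650311,  0.41790216, -0.01031698,  1.61411092,  0.00469082,
        1.11071044, -0.05300895]), 'joint_velocities': array([-0.00023321, -0.00165284, -0.00099584, -0.0003873 ,  0.00081228,
        0.00015694,  0.00029396]), 'tau': array([ 1.20824534e-03, -8.65810919e+01,  6.79038037e-01, -4.35641813e+01,
        1.89954968e-02,  4.87635945e-03, -6.93562993e-05]), 'position': array([0.14592865, 0.60737032, 0.20393163]), 'orientation': array([-3.69506733e-01, -3.11972775e+00,  1.73621856e-03]), 'force': array([ 0.04812336,  0.71349415, -0.35952292]), 'torque': array([ 0.00270596, -0.00909735, -0.01722214]), 'grasp_force': 0.0, 'grip_width': 1.0001909921337462}
```

View pics/scene0.png

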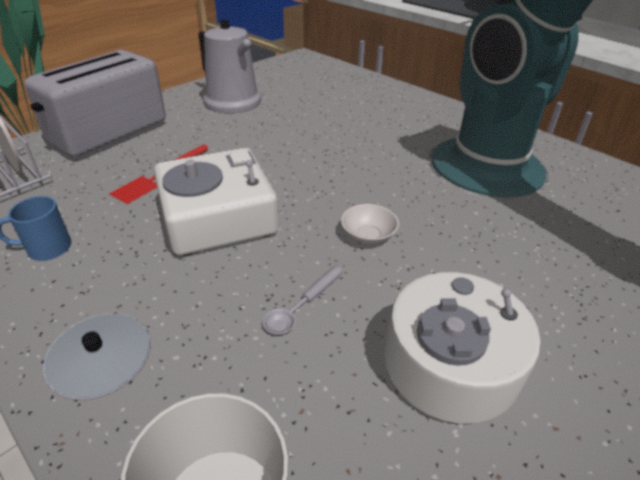

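View pics/top0.png

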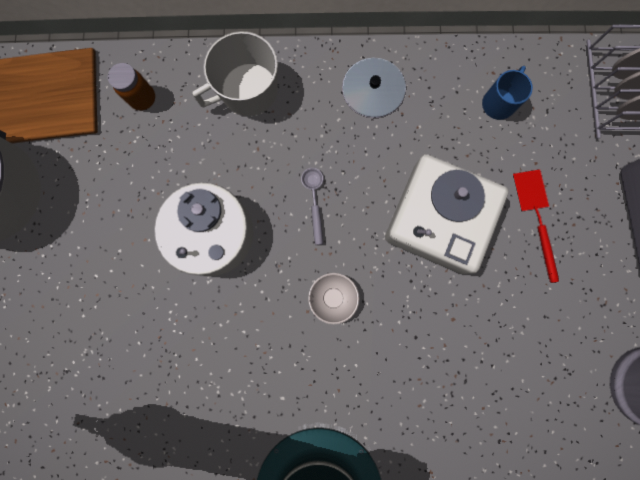

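The top view shows the processor at about (448,215): toggle collar (419,231), ball (431,233), square button (460,248), spindle (463,194). The blender is on the left at (200,228). In the scene view the processor toggle is at (252,180) and its button at (240,158). I'll zoom in on both.

Run:
```python
import cv2,numpy as np
a=cv2.imread("pics/top0.png")[145:285,380:520]; b=cv2.imread("pics/scene0.png")[140:260,145:285]
a=cv2.resize(a,(560,560),interpolation=3)
b=cv2.resize(b,(700,600),interpolation=3)
cv2.imwrite("pics/a.png",a);cv2.imwrite("pics/b.png",b)
```

```text
(no output)
```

View pics/a.png

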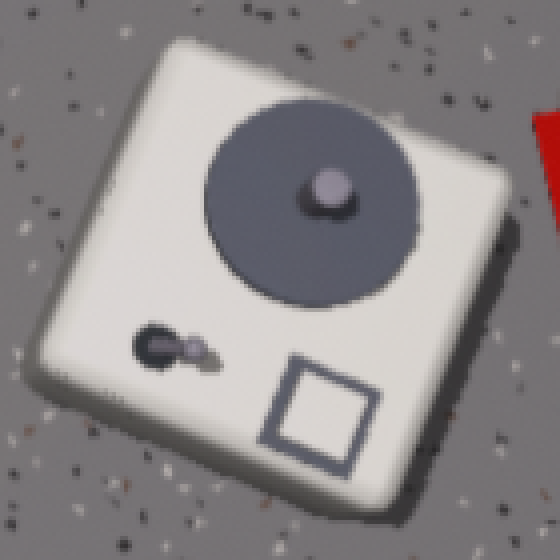

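View pics/b.png

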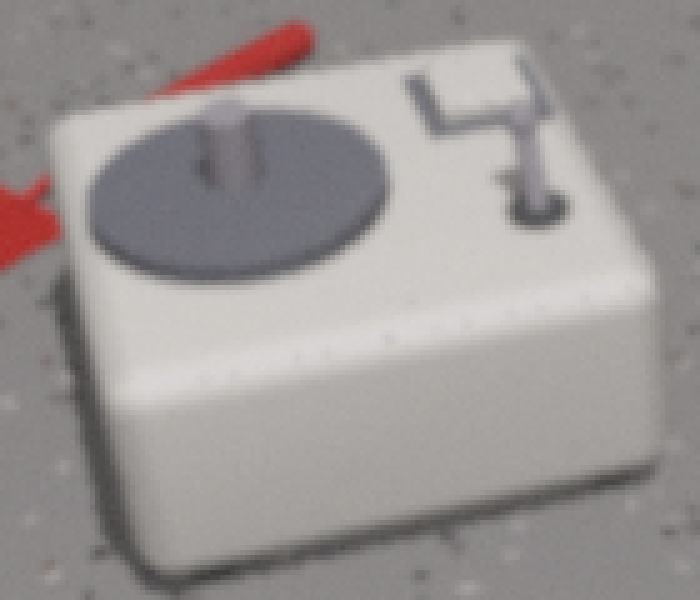

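The crops confirm it. In crop a: spindle top (332,188), collar (158,346), ball (197,349) leaning towards the button at (320,414). In crop b: spindle top (224,108), collar (538,210), ball (524,117). Next I triangulate these points and fit the pose.

```bash
cat > h.py <<'E'
import cv2,numpy as np
from scipy.optimize import least_squares
M={'spin':(35,0,140),'seat':(35,0,110),'col':(-66,45,104),'ball':(-66,31.5,131.9),'btn':(-66,-45,108)}
def proj(s,X):
    return cv2.projectPoints(np.atleast_2d(X).astype(float),cv2.Rodrigues(s["R"])[0],s["t"],s["intrinsics"],s["dist_coeffs"])[0][:,0]
def W(p,k): 
    c,s=np.cos(p[2]),np.sin(p[2]); x,y,z=np.array(k)/1000
    return np.array([p[0]+c*x-s*y,p[1]+s*x+c*y,z])
E
python3 - <<'E'
from h import *
S={n:np.load(f"pics/{n}0.npz") for n in("scene","top")}
A={k:(np.array(v)+.5)/4-.5+[380,145] for k,v in dict(spin=(332,188),seat=(312,203),col=(158,346),ball=(197,349),btn=(322,416)).items()}
B={k:(np.array(v)+.5)/5-.5+[145,140] for k,v in dict(spin=(224,108),seat=(239,193),col=(538,209),ball=(524,117)).items()}
for k in B:
    r=least_squares(lambda X:np.r_[proj(S['top'],X)[0]-A[k],proj(S['scene'],X)[0]-B[k]],[.5,-.3,.1])
    print(k,r.x.round(4),r.fun.round(2))
f=lambda p:np.concatenate([proj(S['top'],W(p,M[k]))[0]-A[k] for k in A]+[proj(S['scene'],W(p,M[k]))[0]-B[k] for k in B])
r=least_squares(f,[.5,-.3,-.35]);print(r.x.round(4),r.fun.round(2))
for k in M: print(k,W(r.x,M[k]).round(4))
np.save("pose.npy",r.x)
E
```

```text
spin [ 0.6225 -0.2886  0.1408] [ 0.1  -0.12  0.14  0.04]
seat [ 0.6227 -0.2892  0.1048] [-0.01  0.02 -0.02 -0.  ]
col [ 0.5486 -0.2075  0.1019] [-0.21  0.22 -0.26 -0.05]
ball [ 0.5425 -0.2198  0.1331] [-0.32  0.34 -0.42 -0.09]
[ 0.5908 -0.2742 -0.4097] [-0.27 -0.23  0.22 -0.65 -0.43  0.25 -0.86  0.24  0.46 -0.14  0.15  0.61
 -0.25 -2.15  0.12 -0.92 -0.26  0.72]
spin [ 0.6229 -0.2881  0.14  ]
seat [ 0.6229 -0.2881  0.11  ]
col [ 0.5482 -0.2066  0.104 ]
ball [ 0.5428 -0.219   0.1319]
btn [ 0.5124 -0.2892  0.108 ]
```

Run:
```python
from h import *
from workcell import arm, claw, ik, sense, vision
from scipy.spatial.transform import Rotation as Ro
p=np.load("pose.npy"); by=np.array([-np.sin(p[2]),np.cos(p[2]),0])
z=np.array([0,0,-1.])
best=None
s0=sense(); arm.servo_line(s0["position"]+[0,0,.12],feed=.25)
for s in(1,-1):
    x=s*by; rv=Ro.from_matrix(np.c_[x,np.cross(z,x),z]).as_rotvec()
    q=ik(W(p,(-66,4,220)),rv); print(s,q)
    if q is not None and (best is None or abs(q[6])<best[0]): best=(abs(q[6]),rv)
rv=best[1]; np.save("rv.npy",rv)
claw.move_gripper(0.0)
arm.goto([.62,.12,.32],rv); print(sense()["position"],sense()["time_s"])
arm.goto(W(p,(-66,4,220)),rv); s=sense(); print(s["position"],s["time_s"],s["grip_width"],s["force"])
arm.servo_line(W(p,(-66,4,150)),feed=.12)
for n in("scene","top"):
    s=vision.snapshot(n); 
    c=s["frame"][120:260,140:290] if n=="scene" else s["frame"][145:285,380:530]
    cv2.imwrite(f"pics/{n}1.png",c)
a=np.hstack([cv2.imread(f"pics/{n}1.png") for n in("scene","top")])
cv2.imwrite("pics/c.png",cv2.resize(a,(800,int(a.shape[0]*800/a.shape[1])),interpolation=3))
print(sense()["position"],sense()["time_s"],sense()["force"])
```

```text
1 [-0.44416475  0.59036701  1.17513341  1.72481606 -0.57768235  1.22445895
  0.46882759]
-1 [-0.4016202   0.53815308  1.08540426  1.72384172 -0.50911413  1.1947572
 -2.73079435]
[0.61980496 0.12121294 0.31985959] 3.9083
[ 0.53280511 -0.24303624  0.22013576] 5.35 0.0020007528081325407 [0.20676865 0.60594872 0.34885685]
[ 0.53232223 -0.24439872  0.15082068] 6.1833 [-0.30506075 -1.16448761 -0.61226283]
```

View pics/c.png

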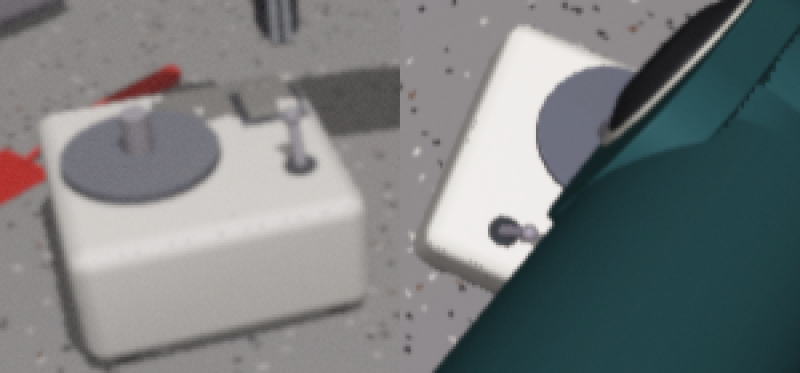

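The scene crop shows the toggle still leaning towards the button. The shut fingertips are at about (245,135) full-frame, up and to the button side of the ball. I'll check that against the TCP projection, then descend and look again.

Run:
```python
from h import *
from workcell import arm, claw, ik, sense, vision
p=np.load("pose.npy")
s=vision.snapshot("scene")
print(proj(s,sense()["position"]),sense()["position"])
arm.servo_line(W(p,(-66,4,119)),feed=.08)
st=sense();print(st["position"],W(p,(-66,4,119)),st["force"],st["time_s"])
s=vision.snapshot("scene");print(proj(s,st["position"]))
cv2.imwrite("pics/d.png",cv2.resize(s["frame"][120:220,190:310],(720,600),interpolation=3))
```

```text
[[244.08322394 147.64109906]] [ 0.53231491 -0.24437775  0.15078629]
[ 0.53166924 -0.24435659  0.11869395] [ 0.53188663 -0.24420661  0.119     ] [-0.44292299  0.00535013 -0.05031589] 6.7667
[[245.82058617 162.72268641]]
```

View pics/d.png

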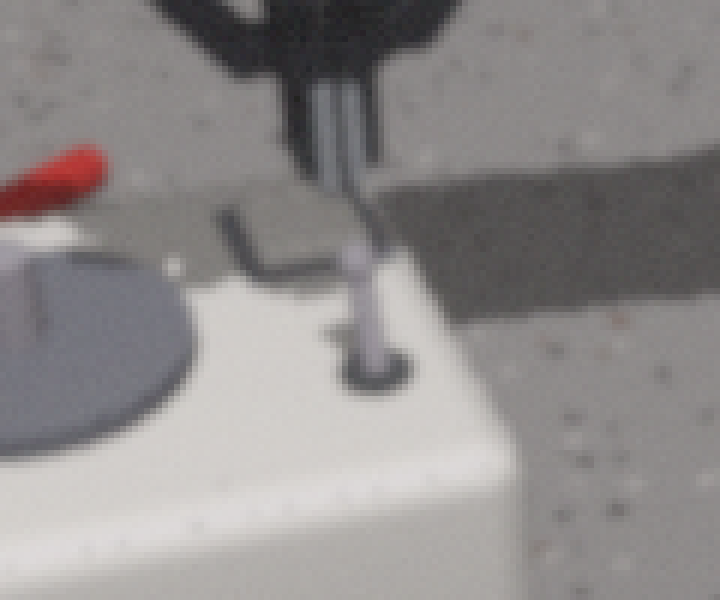

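The shut fingertips appear at (246,151), but the reported TCP projects to (246,163). That 11 px gap is about 24 mm, so the tips are either higher or farther back than reported. I'll check the orientation and take a fresh picture, then make a 20 mm test move along the base's +y, still clear of the button.

Run:
```python
from h import *
from workcell import arm, claw, ik, sense, vision
from scipy.spatial.transform import Rotation as Ro
p=np.load("pose.npy")
st=sense();print(st["orientation"],np.load("rv.npy"),Ro.from_rotvec(st["orientation"]).as_matrix()[:,2],st["grip_width"])
a=vision.snapshot("scene")["frame"]
arm.servo_line(W(p,(-66,16,119)),feed=.08)
st=sense();print(st["position"],st["force"],st["time_s"])
s=vision.snapshot("scene");print(proj(s,st["position"]))
c=np.hstack([f[60:210,195:295] for f in(a,s["frame"])])
cv2.imwrite("pics/e.png",cv2.resize(c,(800,600),interpolation=3))
```

```text
[ 2.62693630e+00  1.72273618e+00 -3.01404427e-04] [2.62687322 1.72311969 0.        ] [-7.40488952e-05 -2.36999211e-04 -9.99999969e-01] 8.659595883342384e-05
[ 0.53718928 -0.2323139   0.11911096] [-0.24687351  0.61189006  0.26379174] 7.1667
[[247.53485064 165.96917731]]
```

View pics/e.png

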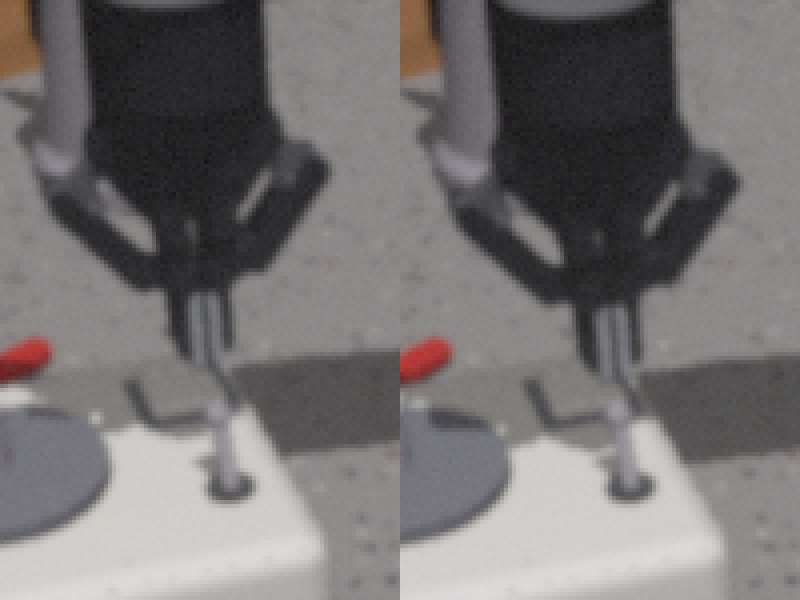

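The first and second pictures show the tips offset from the TCP by the same 11–12 px (tip now at about (249,154)), with the bat unmoved. So the fingers probably end about 24 mm short of the reported TCP. I'll test this by advancing at this height in small force-guarded steps: if the fingers really are high, they pass over the ball.

Run:
```python
from h import *
from workcell import arm, claw, ik, sense, vision
p=np.load("pose.npy"); by=np.array([-np.sin(p[2]),np.cos(p[2]),0])
f0=sense()["force"]@by
for b in range(19,50,3):
    arm.servo_line(W(p,(-66,b,119)),feed=.06)
    st=sense(); d=st["force"]@by; print(b,round(d,2),st["force"].round(1),round(st["time_s"],2))
    if abs(d-f0)>6: break
s=vision.snapshot("scene");print(proj(s,sense()["position"]))
cv2.imwrite("pics/f.png",cv2.resize(s["frame"][110:210,195:295],(600,600),interpolation=3))
```

```text
19 -0.07 [ 0.3 -0.2 -0. ] 7.47
22 1.07 [ 0.4  1.  -0.6] 7.72
25 0.15 [ 0.4  0.  -0.2] 7.97
28 -0.77 [-0.2 -0.7  0.5] 8.22
31 0.06 [-0.1  0.1 -0.7] 8.47
34 -0.19 [-0.2 -0.1  0.5] 8.72
37 -0.27 [-0.6 -0.  -0.3] 8.97
40 0.13 [-0.4  0.3  0.5] 9.22
43 0.2 [-0.2  0.3 -0.2] 9.47
46 -0.39 [-0.2 -0.3  0.6] 9.72
49 -0.59 [-0.7 -0.4 -0.8] 9.97
[[252.31709891 174.59468335]]
```

View pics/f.png

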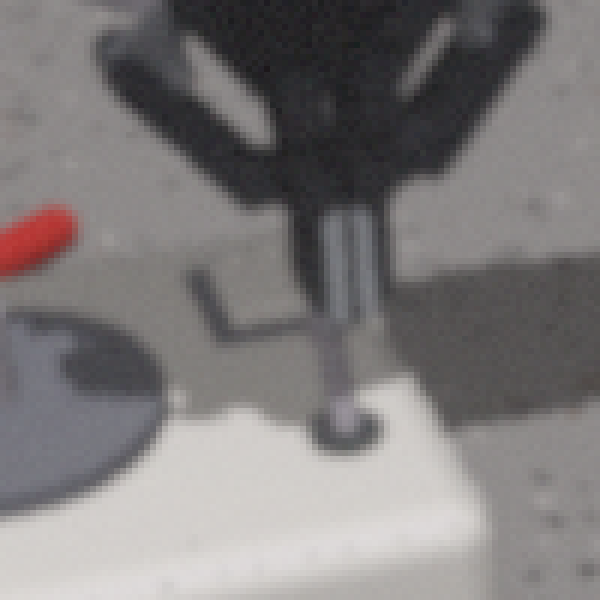

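The tip now overlaps the top of the ball in the image at (252,164), the bat is unmoved, and no force built up. So the fingers do end about 22–24 mm above the reported TCP and passed over the ball. I'll go back, lower by 21 mm, and push with a force guard.

Run:
```python
from h import *
from workcell import arm, claw, ik, sense, vision
p=np.load("pose.npy"); by=np.array([-np.sin(p[2]),np.cos(p[2]),0])
arm.servo_line(W(p,(-66,4,125)),feed=.12)
for z in(112,105,98):
    arm.servo_line(W(p,(-66,4,z)),feed=.06); f=sense()["force"]; print(z,f.round(1))
    if f[2]>5: raise SystemExit("contact")
for b in range(8,37,4):
    arm.servo_line(W(p,(-66,b,98)),feed=.06)
    st=sense(); d=st["force"]@by; print(b,round(d,2),st["force"].round(1),round(st["time_s"],2))
    if abs(d)>12 or abs(st["force"][2])>10: break
s=vision.snapshot("scene");print(proj(s,sense()["position"]))
cv2.imwrite("pics/g.png",cv2.resize(s["frame"][110:210,195:295],(600,600),interpolation=3))
```

```text
112 [-0.4  0.4  0.1]
105 [ 0.1 -0.4 -0.1]
98 [-0.5 -1.  -0.1]
8 0.12 [ 0.5 -0.1 -0.4] 11.69
12 0.03 [-0.4  0.2 -0.4] 11.94
16 -4.46 [-0.2 -4.8  2.7] 12.19
20 -1.87 [ 0.6 -2.3  0.6] 12.44
24 -0.45 [ 0.3 -0.6 -0.1] 12.69
28 0.52 [ 0.7  0.2 -0.5] 12.94
32 -0.38 [ 0.2 -0.5 -0.5] 13.19
36 0.41 [ 0.6  0.2 -0.7] 13.44
[[251.27058941 180.80087717]]
```

View pics/g.png

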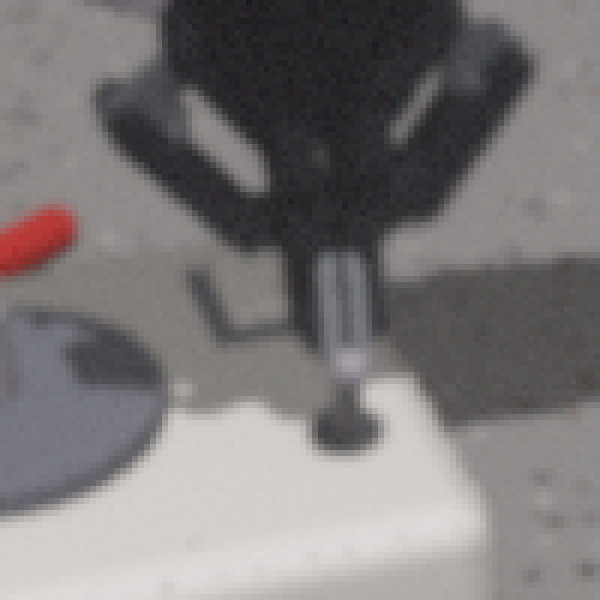

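Contact came at the expected place (4.5 N peak, then none). The ball is now at (253,170), leaning away from the button. I'll back off, move clear and verify both toggles.

Run:
```python
from h import *
from workcell import arm, claw, ik, sense, vision
p=np.load("pose.npy"); rv=np.load("rv.npy")
arm.servo_line(W(p,(-66,20,98)),feed=.1)
arm.servo_line(W(p,(-66,12,260)),feed=.2)
arm.goto([.42,.02,.33],rv)
st=sense();print(st["time_s"],st["force"])
s=vision.snapshot("scene");t=vision.snapshot("top")
for n in(s,t): print(proj(n,[W(p,(-66,45+y,131.9)) for y in(-13.5,13.5)]))
c=[s["frame"][120:240,190:310],t["frame"][165:285,380:500],s["frame"][250:370,420:540],t["frame"][180:300,140:260]]
c=[cv2.resize(x,(300,300),interpolation=3) for x in c]
cv2.imwrite("pics/h.png",np.vstack([np.hstack(c[:2]),np.hstack(c[2:])]))
```

```text
15.95 [-0.5980681  -0.04721198 -0.46206683]
[[249.1445478  163.72325413]
 [253.21982348 171.03432108]]
[[428.01077492 232.1124667 ]
 [415.28839289 226.79358297]]
```

View pics/h.png

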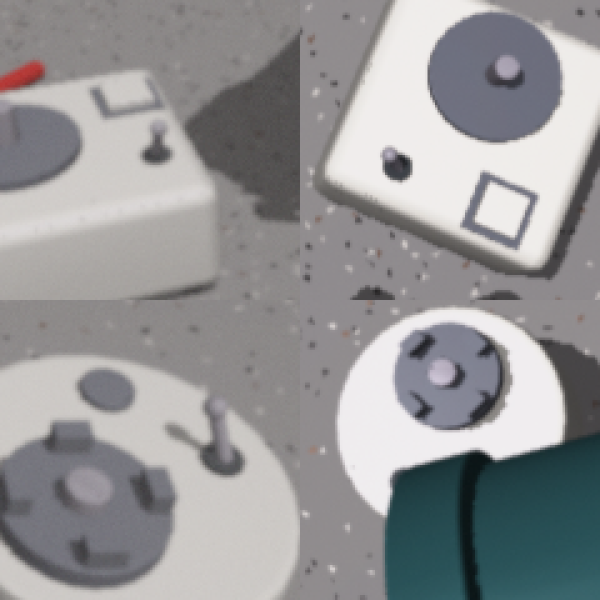

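The processor bat is flipped and stays over: the ball is at (253,171) in the scene view and (415.5,227) in the top view, matching the off position. The button is up, the blender toggle still leans as at the start, and the robot is clear.

```bash
python3 -c "
from workcell import arm
print(arm.job_done())"
```

```text
the job is handed in; nothing more can be done
None
```

The processor's toggle snapped over to the side away from the square button and stayed there; the button was not pressed, the blender toggle was left as it was, and the job was handed in at about 16 s.

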